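# Roll the casting ring up to the stop and shut the keeper

### The arm

A 6-joint arm with a two-finger parallel gripper is mounted at the origin on a cart in front of the work surface, level with it; the furniture and walls round the work are solid. World frame = base frame: x ahead of the robot, y to its left, z up, the work surface at z = 0. Lengths are in mm, angles in rad, forces in N, time in s.
With the tool pointing down it reaches from about 425 to 950 mm from the base axis. Payload 3.5 kg.
Tool frame: the origin (TCP) lies midway between the tips of the shut fingers; the grasp point (between the pads) lies 19 mm behind it; z points along the fingers, y is the direction in which the jaws open and shut (so a half turn about z gives the same grasp; the last joint's range is limited). The gripper opens to 85 mm and grips with 20 to 120 N. Pads are 22 mm wide; open, the fingers measure 114 mm over their backs; the gripper's body (76 mm by 85 mm) begins 54 mm behind the grasp point. The pads swing forward as they close: fully open they stand 13 mm farther back than shut.
Start: joints at [-1.308, 0.286, 1.577, -0, 1.279, -0.15], TCP at [270.815, -618.276, 197.925] pointing down, gripper open.
Joint ranges: [-2.77, 2.77], [-0.9, 2.22], [0.21, 2.48], [-1.53, 4.67], [0.24, 2.81], [-2.84, 2.84]. Speed limits (rad/s): [2.79, 2.79, 3.14, 3.14, 3.14, 3.14].

### API

Orientations are given as a unit quaternion [w, x, y, z].
In Python, from workcell import r gives the robot as it stands.
- The arm moves only by the tool drive_tool, never from a script. Its argument "rows" is a list of rows, each a list of 3 entries, a list of its own where there are three numbers: the turn, a rotation vector about the tool's x, y, z in degrees, then the shift along the tool's x, y, z in mm, then the opening, from -1 (shut) to 1 (fully open), so that 0 is half open. A call has 1 to 20 rows; each row is the pose to reach, as a shift and turn from the pose commanded when the call began, along the tool's axes at that moment; what a row does not reach only later rows make up. A row lasts 1/12 s, in which the tool goes at most 41.7 mm and 7.16 degrees, less where a joint would pass 70% of its speed; a pose out of reach is approached as far as the arm can. A call with a gripper value outside its range is refused whole. The fingers move at their own pace and stop on an object; the grip force is fixed at half the most. Time passes only in rows, so rows that repeat a pose let the fingers close. It gives the time, the measured TCP pose, the force and the opening at its end, in the units of the state.
- r.observe(): the state, without advancing time (a new reading comes with each control period).
- r.read_camera(name): name is "side" or "top"; returns the picture (420x560x3 uint8, red, green, blue); there is no depth.
- r.camera_model(name): a dict with "vertical_fov" (degrees; the focal length in pixels is half the picture's height over the tangent of half this angle, whatever the lens; pixels are square), "cx", "cy" (the principal point, pixels), "camera_from_world" (4x4, takes a point from world to camera coordinates). Camera axes: x right, y up, looking along -z (the intrinsics and any distortion apply to the point x, -y, -z); pixel columns grow to the right and rows downward; lengths in mm; the calibration is good to about 2 mm. A picture is of the moment at which its call begins. camera_model takes no time and is no camera call.
- r.sign_off(): hands the job in, once; it reports no verdict.
The state is a dict: "time_s": time; "joints": joint angles; "qvel": joint speeds; "effort": joint torques, N m; "tcp_pos": TCP position; "orientation": TCP orientation; "ft_force": force on the tool from outside, world axes, zero at the start; "torque": the same for the moment, N m; "opening": finger opening in mm.
Only numpy, scipy, OpenCV 4.12 (cv2) and the standard library are available. Lean on these libraries where they do the work, as an engineer would, in place of code of your own. Each camera call takes 0.05 s, during which the arm holds its last target.

### The job

With the fingertips, gently push the grey casting ring so that it rolls up the sloped gutter, over the crest and to rest against the stop at the top; do not flick it, let it run away back down, pinch it or lift it out of the gutter. Then push the orange keeper arm fully across the gutter behind the ring so that it cannot roll back. Leave the other things on the bench where they are.

Things in the scene. Friction and masses are not known exactly. Their poses are not given: they have to be found in the camera images.
- rest: Fixed sloped gutter on a dark steel base 270 x 84 mm. Origin: centre of the base's underside, on the bench; z up, x level and pointing uphill along the gutter, y left when looking uphill. Trough 58 mm wide inside; grey side walls rise 14 mm above its aluminium floor, outer faces at y = +-33. All x, y, z in mm below are in this frame.
- crest (a point): highest point of the gutter floor, on its centre line (x = 54, z = 40). Floor: from x = -125, z = 12 it climbs straight at 9 degrees to the crest, then falls at 7 degrees to the upright end stop with a black rubber pad, face at x = 116, top at z = 68.
- low_lip (a point): foot of the lip that closes the low end of the gutter (x = -125, z = 12). The lip is 7 mm high and 4 mm thick, lower than the ring's middle, so the ring can be reached from behind over it.
- ring: Loose grey steel casting ring (open tube), 52 mm outside diameter, 50 mm long, 0.15 to 0.31 kg, smooth (friction about 0.3), on its side in the gutter with its axis across it, so it rolls along it. Origin: centre of one end face; z along its axis. It starts resting on the low lip, centre at about x = -111, z = 40; left free on the ramp it rolls back down.
- ring_center (a point): centre of the casting ring (on its axis, mid-length), 26 mm from the floor it rolls on
- seat (a point): fixed point of the rest: where the ring's centre lies when the ring is seated against the end stop (x = 90, y = 0, z = 62 in the rest's frame); axes as the rest's
- keeper (a joint): angle (rad) of the orange keeper, a flat upright arm swinging level about a post left (+y) of the gutter. 0: points downhill (-x of the rest) beside the gutter; 1.57: across the gutter behind the seat, at its limit, pointing to -y. Grows anticlockwise from above. Starts at -0.5 to 0 (negative: swung out, away from the gutter). Stays where left; about 0.5 to 1 N at its end moves it.
- keeper_tip (a point): free end of the keeper arm, on its mid-plane at mid-height. The arm is 6 mm thick, 24 mm high and reaches 87 mm from the pivot axis; it spans z = 58 to 82 mm over the bench and passes over the gutter's side walls (highest 54 mm).
- keeper_pivot (a point): fixed point on the keeper's pivot axis, at the arm's mid-height (x = 56, y = 46, z = 70 in the rest's frame); axes as the rest's. Hub radius 8 mm; top of the hub at z = 83 mm.
- crucible: pale quartz crucible, open cup 42 dia x 28 tall mm, loose bystander on the bench; origin at the centre of its underside
- blue_jar: white jar with a blue cap, 38 dia x 40 tall mm, loose bystander on the bench; origin at the centre of its underside
- masking_tape: yellow roll of masking tape lying flat, 78 dia x 18 mm, loose bystander on the bench; origin at the centre of its underside
- wax_tin: low tin with a red lid, 66 dia x 24 tall mm, loose bystander on the bench; origin at the centre of its underside
- blue_cup: small blue cup, 30 dia x 13 tall mm, loose bystander on the bench; origin at the centre of its underside
Mind the look-alikes: they are no part of the job. Leave any green look-alike of the ring alone.

How it is judged:
By the outcome, as a careful person would: the job done as asked, in the order asked, and still so for the second after the job is handed in, with the robot touching nothing.
It also fails if it takes over 54 s, if anything falls off the work surface, if the arm or the gripper's body presses on something with over 40 N, if the wrist force passes 120 N, or if a joint passes its speed limit or range.

## Working session

There is one attempt and no reset: what is moved stays moved. The work goes in short steps, Python scripts to look and compute and a tool call to move; the robot and the scene stay as the last step left them, time stands still between calls to the robot, and variables do not carry over. Pictures are saved under pics/ and viewed, and the job is handed in when it is done.

Besides the shell and the picture viewer there is one more tool, called after "Call:" as a command line: name --argument value ..., lists and objects as JSON in quotes. drive_tool: Moves the arm, as the interface text tells. Its arguments: {"type":"object","properties":{"rows":{"type":"array"}},"required":["rows"]}

```bash
ls; mkdir -p pics
python3 - <<'E'
from workcell import r
import cv2,json
for n in ("side","top"):
    im=r.read_camera(n); cv2.imwrite(f"pics/{n}0.png",im[:,:,::-1])
    print(n,{k:(v if not hasattr(v,'tolist') else v.tolist()) for k,v in r.camera_model(n).items()})
print(r.observe())
E
```

```text
pics
side {'vertical_fov': 51.98598143968579, 'cx': 278.90236882723127, 'cy': 211.45897918618124, 'camera_from_world': [[-0.08599667059564117, 0.9962849116333168, 0.004576843700452812, 48.71910511512626], [-0.8400214636376727, -0.07497695088283911, 0.5373475574191571, 395.4229939566351], [0.5356944215450509, 0.042365453946652386, 0.8433484778176855, -1233.3052832308194], [0.0, 0.0, 0.0, 1.0]]}
top {'vertical_fov': 42.62024389452082, 'cx': 279.84984259701474, 'cy': 212.99862854000844, 'camera_from_world': [[0.022040623781974092, -0.9997569590177727, 0.00048352749291212456, -19.129223710449736], [0.9862863984931537, 0.021822773342219964, 0.16359372454668755, -531.075230700771], [-0.1635645164780701, -0.00312881114626877, 0.9865276780152221, -964.4479061339249], [0.0, 0.0, 0.0, 1.0]]}
{'time_s': 0.1, 'joints': array([-1.30800848e+00,  2.87046646e-01,  1.57805598e+00,  4.65649015e-06,
        1.27860959e+00, -1.50014303e-01]), 'qvel': array([ 3.02964224e-04, -1.19340545e-03, -4.28989031e-03,  7.02728350e-04,
        2.74094016e-04,  6.63161231e-05]), 'effort': array([ 3.35010373e-04, -4.07298410e+01, -2.93699884e+01, -1.85096146e-04,
        3.41922365e-03, -6.63783609e-06]), 'tcp_pos': array([ 270.63680501, -617.63163741,  196.69212977]), 'orientation': array([-1.05822576e-03,  9.78774399e-01,  2.04937924e-01, -5.75008536e-05]), 'ft_force': array([-0.59338741, -0.62618716,  0.2537986 ]), 'torque': array([ 0.02364173,  0.00582893, -0.01648569]), 'opening': 85.34570102693233}
```

View pics/side0.png

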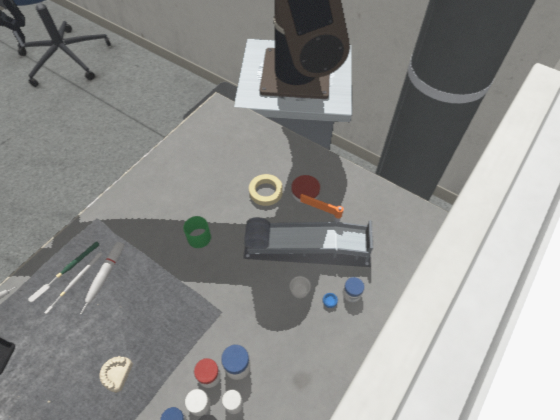

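View pics/top0.png

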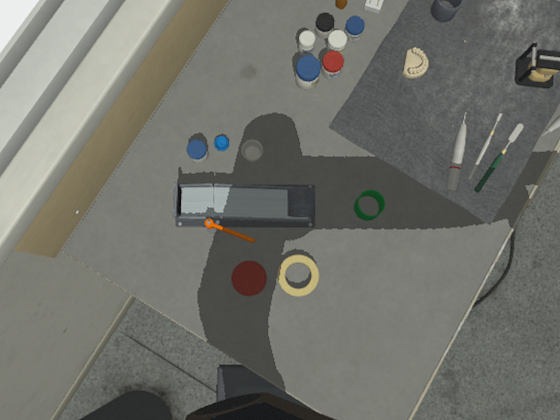

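Run:
```python
import cv2,numpy as np
t=cv2.imread("pics/top0.png")[165:265,160:330]; s=cv2.imread("pics/side0.png")[165:285,230:390]
g=lambda a:cv2.convertScaleAbs(a,alpha=1.6,beta=20)
cv2.imwrite("pics/t0c.png",g(cv2.resize(t,None,fx=4.7,fy=4.7,interpolation=2)))
cv2.imwrite("pics/s0c.png",g(cv2.resize(s,None,fx=5,fy=5,interpolation=2)))
```

```text
(no output)
```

View pics/t0c.png

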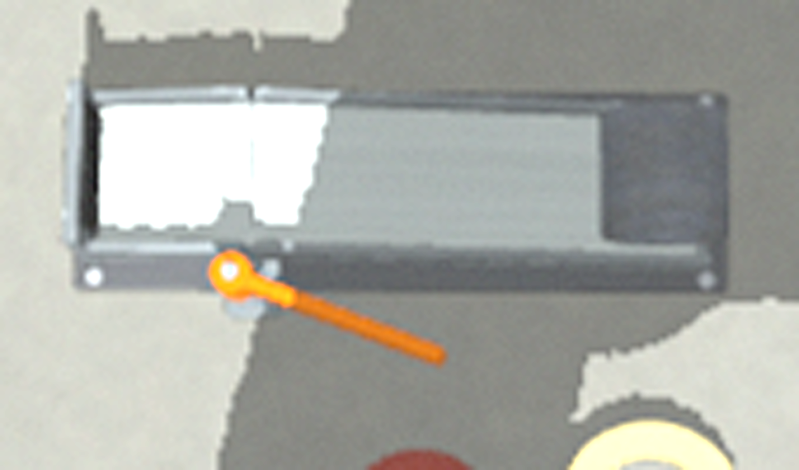

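View pics/s0c.png

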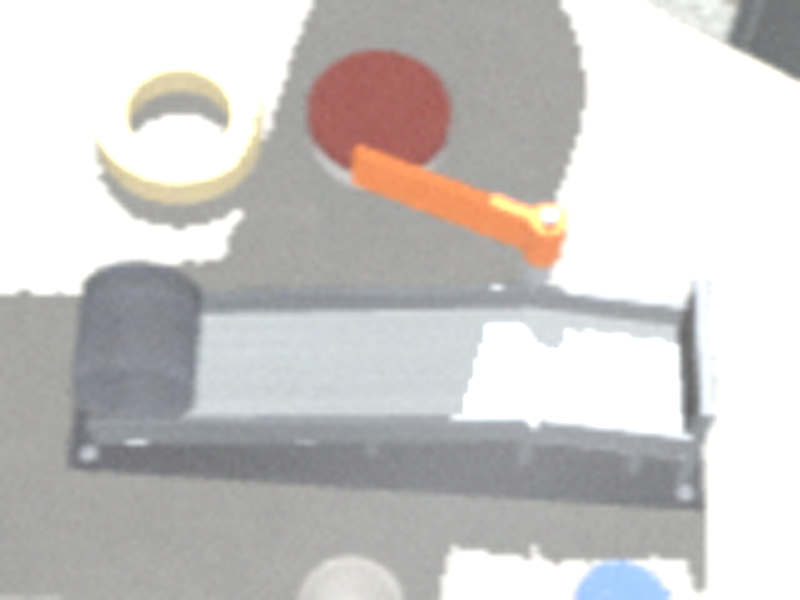

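```bash
cat > h.py <<'E'
import numpy as np,cv2
from workcell import r
from scipy.optimize import least_squares
C={n:r.camera_model(n) for n in("side","top")}
def proj(n,P):
    c=C[n];f=210/np.tan(np.radians(c['vertical_fov']/2));P=np.atleast_2d(P)
    q=P@np.array(c['camera_from_world'])[:3,:3].T+np.array(c['camera_from_world'])[:3,3]
    return np.c_[c['cx']+f*q[:,0]/-q[:,2],c['cy']+f*q[:,1]/q[:,2]]
def W(p,L):
    L=np.atleast_2d(L).astype(float);c,s=np.cos(p[2]),np.sin(p[2])
    return np.c_[p[0]+c*L[:,0]-s*L[:,1],p[1]+s*L[:,0]+c*L[:,1],L[:,2]]
E
cat > fit.py <<'E'
from h import *
T=lambda u,v:(u/4.7+160,v/4.7+165); S=lambda u,v:(u/5+230,v/5+165)
obs=[("top",(56,46,83),T(230,270)),("side",(56,46,83),S(549,215)),
("top",(-135,-42,4),T(727,96)),("top",(-135,42,4),T(725,291)),("top",(135,42,4),T(78,290)),
("side",(-135,-42,0),S(70,468)),("side",(135,-42,0),S(701,508)),
("top",(54,-31,54),T(252,92)),("top",(54,31,54),T(250,244)),("top",(116,29,68),T(83,243)),("side",(-98,29,30),S(205,285))][:10]
def res(p): return np.concatenate([proj(n,W(p[:3],L))[0]-np.array(o) for n,L,o in obs])
s=least_squares(res,[530,0,1.57],x_scale=[1,1,.01],loss='soft_l1')
print(s.x);print(res(s.x).reshape(-1,2).round(2))
E
python3 fit.py
```

```text
[551.10098969  62.12637936   1.58816548]
[[ 1.06  0.43]
 [-1.44 -0.29]
 [-1.19 -0.56]
 [-0.52  0.31]
 [-2.09 -0.13]
 [-0.   -0.5 ]
 [ 1.16 -0.31]
 [ 0.49 -0.18]
 [ 0.09  0.23]
 [ 0.77 -2.  ]]
```

```bash
cat >> h.py <<'E'
P=np.array([551.1,62.1,1.588])
from scipy.spatial.transform import Rotation as R
def go(loc,yaw_deg=None):
    "shift in current tool axes to reach rest-frame point; turn for yaw of tool x"
    o=r.observe();w,x,y,z=o['orientation'];M=R.from_quat([x,y,z,w])
    d=M.inv().apply(W(P,loc)[0]-o['tcp_pos']); yaw=np.degrees(P[2]) if yaw_deg is None else yaw_deg
    a=np.radians(yaw);T=R.from_matrix(np.array([[np.cos(a),np.sin(a),0],[np.sin(a),-np.cos(a),0],[0,0,-1]]).T)
    return d.round(1),(M.inv()*T).as_rotvec(degrees=True).round(2)
def loc(p):
    c,s=np.cos(P[2]),np.sin(P[2]);d=np.array(p)-[P[0],P[1],0]
    return np.array([c*d[0]+s*d[1],-s*d[0]+c*d[1],d[2]]).round(1)
E
python3 - <<'E'
from h import *
tip=np.array([440/4.7+160,355/4.7+165])
f=lambda th:proj("top",W(P,(56-87*np.cos(th[0]),46-87*np.sin(th[0]),82)))[0]-tip
s=least_squares(f,[-.3]);print(s.x,s.fun)
tipS=np.array([354/5+230,147/5+165])
f=lambda th:proj("side",W(P,(56-87*np.cos(th[0]),46-87*np.sin(th[0]),82)))[0]-tipS
s=least_squares(f,[-.3]);print(s.x,s.fun)
print(go((-170,0,150)), go((-170,0,32)))
for n in("top","side"):print(proj(n,W(P,[(-111,0,40),(90,0,62)])))
E
```

```text
[-0.37974002] [1.247877   0.51710881]
[-0.35342358] [-1.38232734 -0.71421853]
(array([ 464.1, -353.2,   47.6]), array([ -0.1 ,  -0.09, -67.33])) (array([ 464. , -352.9,  165.6]), array([ -0.1 ,  -0.09, -67.33]))
[[302.09348463 202.48537923]
 [193.68649087 199.77805708]]
[[256.37477641 232.36969629]
 [353.89909796 233.13604545]]
```

The ring is the dark grey tube in the gutter, top (301,202) and side (257,233). The green tube at top (369,205) is the look-alike and stays alone. The enlarged crop confirmed this. The keeper is at about -0.37 rad.

Call:
drive_tool --rows '[[[0, 0, -34], [230, -176, 46], -1], [[0, 0, -67.3], [464, -353, 47], -1], [[0, 0, -67.3], [464, -353, 47], -1], [[0, 0, -67.3], [464, -353, 47], -1], [[0, 0, -67.3], [464, -353, 47], -1], [[0, 0, -67.3], [464, -353, 47], -1], [[0, 0, -67.3], [464, -353, 47], -1], [[0, 0, -67.3], [464, -353, 47], -1], [[0, 0, -67.3], [464, -353, 47], -1], [[0, 0, -67.3], [464, -353, 47], -1], [[0, 0, -67.3], [464, -353, 47], -1], [[0, 0, -67.3], [464, -353, 47], -1], [[0, 0, -67.3], [464, -353, 47], -1], [[0, 0, -67.3], [464, -353, 47], -1], [[0, 0, -67.3], [464, -353, 47], -1], [[0, 0, -67.3], [464, -353, 47], -1], [[0, 0, -67.3], [464, -353, 47], -1], [[0, 0, -67.3], [464, -353, 47], -1], [[0, 0, -67.3], [464, -353, 47], -1], [[0, 0, -67.3], [464, -353, 47], -1]]'

```text
time_s: 1.77
tcp_pos: [553.8, -110.1, 151.1]
orientation: [0.0, 0.702, 0.712, -0.0]
ft_force: [-0.2, -0.6, -0.0]
opening: 0.4
```

Run:
```python
from h import *
o=r.observe();print(o['time_s'],o['tcp_pos'],loc(o['tcp_pos']),o['opening'],o['ft_force'],go((-170,0,32)))
for n in("side","top"):
    im=r.read_camera(n); cv2.imwrite(f"pics/{n}1.png",im[:,:,::-1])
    print(proj(n,W(P,loc(o['tcp_pos']))))
```

```text
1.7667 [ 553.84141987 -110.11682296  151.05163006] [-172.2    0.2  151.1] 0.4225648374362094 [-0.20383592 -0.63276302 -0.04807555] (array([  2.3,   0.2, 119.1]), array([ 0.01,  0.01, -0.16]))
[[221.80576258 201.07929566]]
[[341.19727117 190.70218541]]
```

Run:
```python
import cv2,numpy as np
t=cv2.imread("pics/top1.png")[130:270,170:380]; s=cv2.imread("pics/side1.png")[125:285,180:390]
g=lambda a:cv2.convertScaleAbs(cv2.resize(a,(525,0) if 0 else None,fx=2.5,fy=2.5,interpolation=2),alpha=1.5,beta=20)
a,b=g(t),g(s)
cv2.imwrite("pics/both1.png",cv2.resize(np.vstack([a,b]),None,fx=.8,fy=.8))
```

```text
(no output)
```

View pics/both1.png

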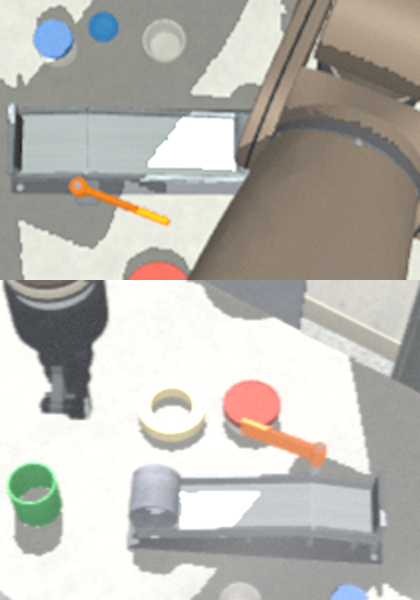

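Run:
```python
import cv2,numpy as np
s=cv2.imread("pics/side1.png")[125:225,170:280].copy()
s=cv2.convertScaleAbs(cv2.resize(s,None,fx=5.5,fy=5.5,interpolation=2),alpha=1.8,beta=30)
cv2.circle(s,(int((221.8-170+.5)*5.5),int((201-125+.5)*5.5)),4,(0,0,255),-1)
cv2.imwrite("pics/tip1.png",s)
```

```text
(no output)
```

View pics/tip1.png

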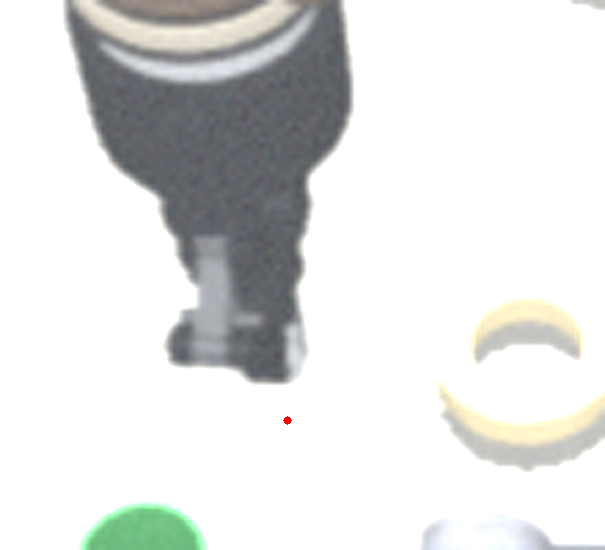

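Call:
drive_tool --rows '[[[0, 0, 0], [2, 0, 0], 1], [[0, 0, 0], [2, 0, 0], 1], [[0, 0, 0], [2, 0, 0], 1], [[0, 0, 0], [2, 0, 0], 1], [[0, 0, 0], [2, 0, 0], 1], [[0, 0, 0], [2, 0, 0], 1]]'

```text
time_s: 2.37
tcp_pos: [554.2, -106.7, 150.9]
orientation: [0.0, 0.701, 0.713, 0.0]
ft_force: [-0.4, 0.3, 0.2]
opening: 72.2
```

Run:
```python
from h import *
o=r.observe();print(o['time_s'],o['tcp_pos'],o['opening'])
im=r.read_camera("side")[:,:,::-1]; cv2.imwrite("pics/side2.png",im)
s=im[105:235,150:280].copy()
s=cv2.convertScaleAbs(cv2.resize(s,None,fx=4.5,fy=4.5,interpolation=2),alpha=1.8,beta=30)
u=proj("side",o['tcp_pos'])[0]
cv2.circle(s,(int((u[0]-150+.5)*4.5),int((u[1]-105+.5)*4.5)),4,(0,0,255),-1)
cv2.imwrite("pics/tip2.png",s)
```

```text
2.3667 [ 554.21772657 -106.72874507  150.94410081] 72.24137852063014
```

View pics/tip2.png

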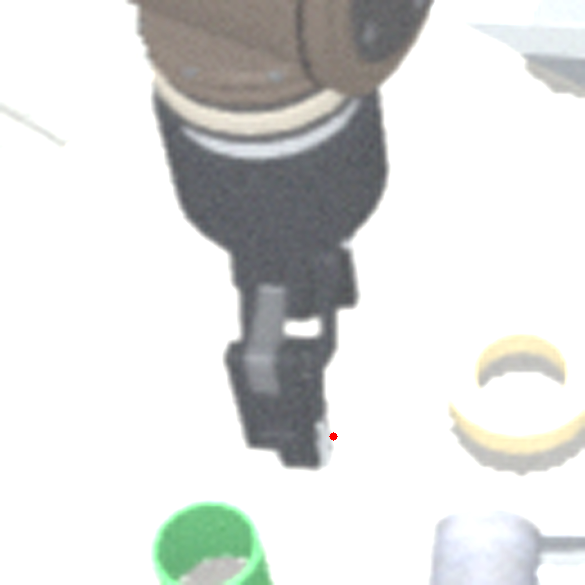

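Run:
```python
from h import *
o=r.observe();w,x,y,z=o['orientation'];M=R.from_quat([x,y,z,w]);t=o['tcp_pos']
im=cv2.imread("pics/side2.png")
k=4;x0,y0=140,90
s=cv2.convertScaleAbs(cv2.resize(im[y0:y0+150,x0:x0+190],None,fx=k,fy=k,interpolation=2),alpha=1.8,beta=30)
def pt(p):
    u=proj("side",t+M.apply(p))[0];return tuple(int(v) for v in ((u-[x0,y0]+.5)*k))
def box(lo,hi,c):
    V=[(a,b,d) for a in(lo[0],hi[0]) for b in(lo[1],hi[1]) for d in(lo[2],hi[2])]
    for i in range(8):
        for j in range(i):
            if sum(p!=q for p,q in zip(V[i],V[j]))==1: cv2.line(s,pt(V[i]),pt(V[j]),c,1)
box((-11,36,-50),(11,50,-10),(0,0,255));box((-11,-50,-50),(11,-36,-10),(0,200,0))
box((-38,-42,-160),(38,42,-73),(255,0,0))
cv2.imwrite("pics/ov2.png",s)
c=np.array(C['side']['camera_from_world']);print(-c[:3,:3].T@c[:3,3]);print(proj("side",[[0,0,0],[0,0,-20]]))
```

```text
[997.02824326  33.35903924 827.40357362]
[[295.91615961  73.36850988]
 [295.65507895  78.93402536]]
```

View pics/ov2.png

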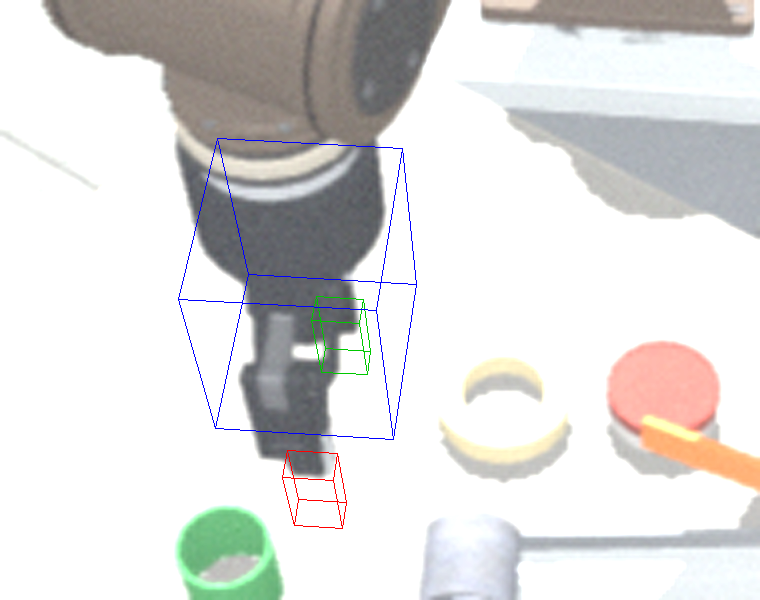

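Run:
```python
from h import *
o=r.observe();t=o['tcp_pos'];print(o['joints'].round(3),o['time_s'])
for n in("top","side"):
    im=r.read_camera(n)[:,:,::-1].copy();cv2.imwrite(f"pics/{n}3.png",im)
    im=cv2.convertScaleAbs(im,alpha=1.4,beta=15)
    for h in(0,73,150,250):
        u=proj(n,t+[0,0,h])[0];cv2.circle(im,(int(u[0]),int(u[1])),2,(0,0,255),-1);print(n,h,u)
    cv2.imwrite(f"pics/{n}3o.png",im)
```

```text
[-0.37   0.088  1.895 -0.     1.159 -0.387] 2.4167
top 0 [339.21328552 190.49527627]
top 73 [344.36302776 180.84174706]
top 150 [350.85553142 168.67112359]
top 250 [361.52071647 148.67853546]
side 0 [223.52973131 201.40310904]
side 73 [219.18852727 178.11706567]
side 150 [213.76648783 149.03346476]
side 250 [204.98127174 101.90991991]
```

View pics/top3o.png

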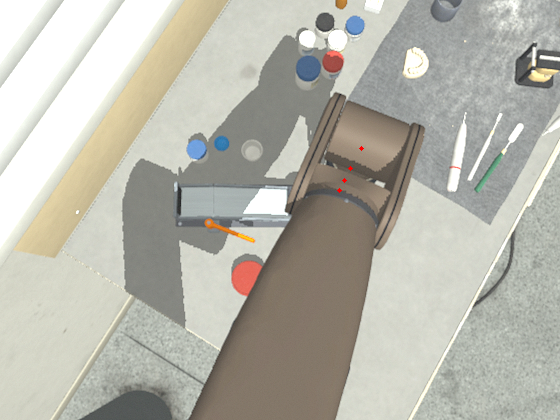

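View pics/side3o.png

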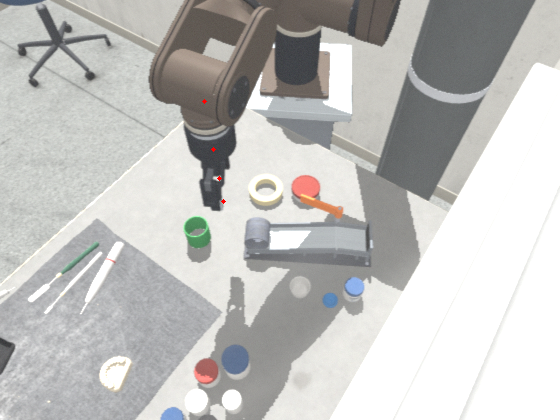

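Run:
```python
from h import *
for nm,s,t in [("jar cap",(354,287),(197,146)),("cup",(330,299),(222,142)),("crucible rim",(300,283),(252,149)),("wax lid",(306,187),(249,278)),("tape",(265.5,188),(299,275.5)),("green",(197.5,227),(369,205)),
 ("bluecap bottle",(235.5,357),(307.5,66)),("redcap",(206.5,370),(333,60))]:
    f=lambda p:np.r_[proj("side",p)[0]-s,proj("top",p)[0]-t]
    q=least_squares(f,[550,0,20]);print(nm,q.x.round(1),q.fun.round(1))
```

```text
jar cap [658.5 154.5  41.1] [-0.1  0.  -0.1 -0. ]
cup [676.  110.7  12.7] [-0.3  0.  -0.3 -0. ]
crucible rim [656.7  49.2  34.8] [-0.1 -0.  -0.1  0. ]
wax lid [410.3  48.6  17.6] [-0.3 -0.  -0.3  0. ]
tape [417.3 -45.4  11.7] [-0.5 -0.  -0.4  0. ]
green [ 551.  -174.8   39.8] [-0.1 -0.  -0.1  0. ]
bluecap bottle [815.8 -54.2  63.2] [-0. -0. -0.  0.]
redcap [ 837.8 -104.2   44.8] [-0.4 -0.  -0.4  0.1]
```

Call:
drive_tool --rows '[[[0, 0, 0], [2, 0, 20], -1], [[0, 0, 0], [2, 0, 40], -1], [[0, 0, 0], [2, 0, 60], -1], [[0, 0, 0], [2, 0, 80], -1], [[0, 0, 0], [2, 0, 100], -1], [[0, 0, 0], [2, 0, 112], -1], [[0, 0, 0], [2, 0, 118], -1], [[0, 0, 0], [2, 0, 118], -1], [[0, 0, 0], [2, 0, 118], -1]]'

```text
time_s: 3.27
tcp_pos: [554.7, -105.0, 33.5]
orientation: [0.0, 0.701, 0.713, 0.0]
ft_force: [-0.0, 0.3, 0.5]
opening: -0.3
```

```bash
cat > look.py <<'E'
import sys
from h import *
n,tag=sys.argv[1],sys.argv[2];x0,y0,w,h=map(int,sys.argv[3:7]);k=min(800/w,600/h)
o=r.observe();w_,x,y,z=o['orientation'];M=R.from_quat([x,y,z,w_]);t=o['tcp_pos']
print(round(o['time_s'],2),t.round(1),'loc',loc(t),'F',o['ft_force'].round(1),'open',round(o['opening'],1))
im=r.read_camera(n)[:,:,::-1].copy();cv2.imwrite(f"pics/{n}_{tag}_full.png",im)
s=cv2.convertScaleAbs(cv2.resize(im[y0:y0+h,x0:x0+w],None,fx=k,fy=k,interpolation=2),alpha=1.5,beta=20)
for hh in (0,50,100):
    u=proj(n,t+[0,0,hh])[0];cv2.circle(s,tuple(int(v) for v in ((u-[x0,y0]+.5)*k)),3,(0,0,255),-1)
cv2.imwrite(f"pics/{n}_{tag}.png",s)
E
python3 look.py side a 180 120 200 150
```

```text
3.27 [ 554.7 -105.    33.5] loc [-167.1   -0.7   33.5] F [-0.   0.3  0.5] open -0.3
```

View pics/side_a.png

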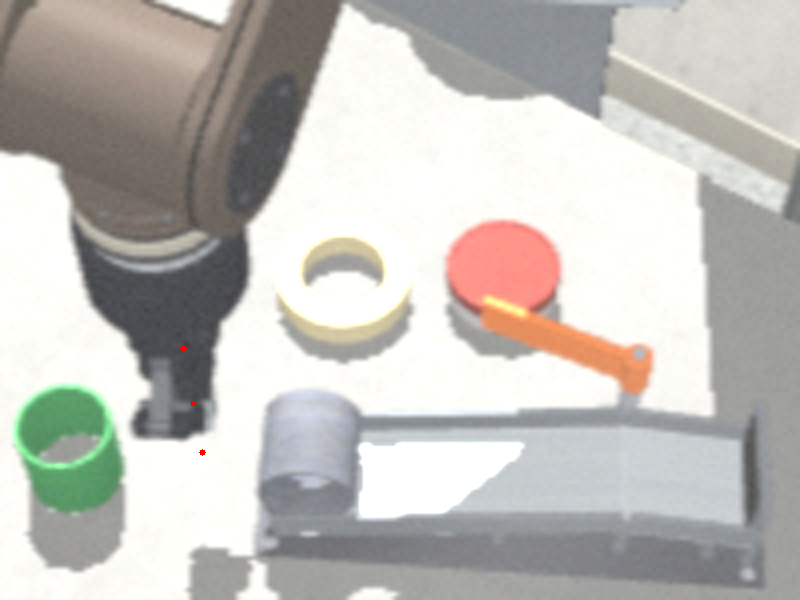

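Call:
drive_tool --rows '[[[0, 0, 0], [-8, 0, 8], -1], [[0, 0, 0], [-8, 0, 14], -1], [[0, 0, 0], [-8, 0, 18], -1], [[0, 0, 0], [-8, 0, 21], -1], [[0, 0, 0], [-8, 0, 23], -1], [[0, 0, 0], [-8, 0, 25], -1], [[0, 0, 0], [-8, 0, 26], -1], [[0, 0, 0], [-8, 0, 27], -1], [[0, 0, 0], [-8, 0, 27], -1]]'

```text
time_s: 4.07
tcp_pos: [554.3, -112.7, 5.8]
orientation: [-0.0, 0.701, 0.713, -0.0]
ft_force: [-0.5, 0.6, 0.9]
opening: 0.3
```

```bash
python3 look.py side b 180 130 120 90
```

```text
4.07 [ 554.3 -112.7    5.8] loc [-1.748e+02 -1.000e-01  5.800e+00] F [-0.5  0.6  0.9] open 0.3
```

View pics/side_b.png

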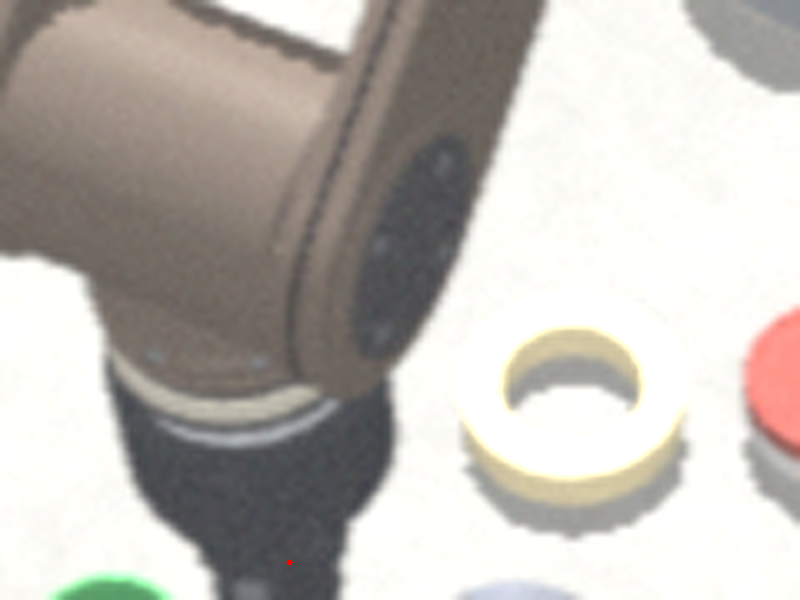

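Run:
```python
from h import *
o=r.observe();t=o['tcp_pos']
im=cv2.imread("pics/side_b_full.png");x0,y0,k=180,190,6.5
s=cv2.convertScaleAbs(cv2.resize(im[y0:y0+90,x0:x0+120],None,fx=k,fy=k,interpolation=2),alpha=1.5,beta=20)
w_,x,y,z=o['orientation'];M=R.from_quat([x,y,z,w_])
for p in [(0,0,0),(-11,-14,0),(11,-14,0),(11,14,0),(-11,14,0),(0,0,-50)]:
    u=proj("side",t+M.apply(p))[0];print(p,u);cv2.circle(s,tuple(int(v) for v in ((u-[x0,y0]+.5)*k)),3,(0,0,255),-1)
cv2.imwrite("pics/side_b2.png",s)
```

```text
(0, 0, 0) [227.71830877 238.41242818]
(-11, -14, 0) [223.58149096 232.50891753]
(11, -14, 0) [233.55963917 233.13734649]
(11, 14, 0) [231.92533281 244.41612773]
(-11, 14, 0) [221.78716206 243.76861954]
(0, 0, -50) [225.41459558 226.73814476]
```

View pics/side_b2.png

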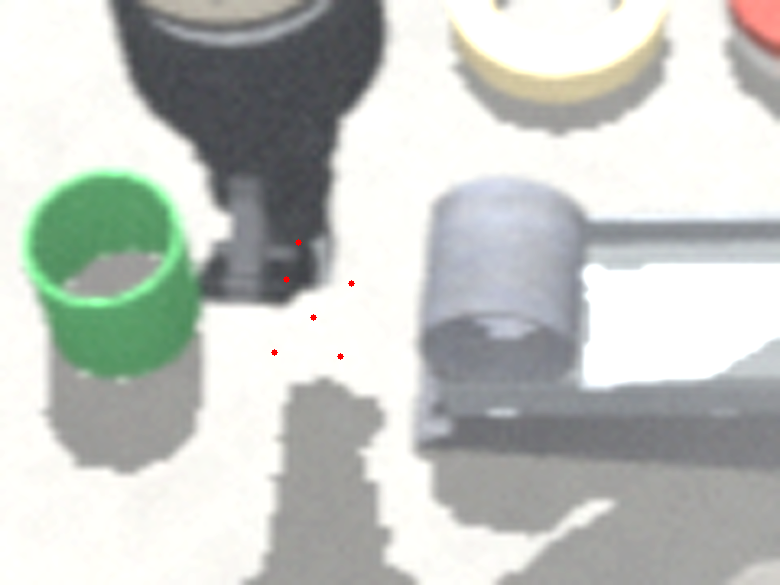

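Call:
drive_tool --rows '[[[0, 0, 0], [0, 0, 2], -1], [[0, 0, 0], [0, 0, 3], -1], [[0, 0, 0], [0, 0, 4], -1], [[0, 0, 0], [0, 0, 5], -1], [[0, 0, 0], [0, 0, 6], -1], [[0, 0, 0], [0, 0, 6], -1]]'

```text
time_s: 4.62
tcp_pos: [554.1, -112.7, -0.4]
orientation: [-0.0, 0.701, 0.713, -0.0]
ft_force: [0.0, 0.5, 0.0]
opening: 0.1
```

Call:
drive_tool --rows '[[[0, 0, 0], [0, 0, 1], -1], [[0, 0, 0], [0, 0, 2], -1], [[0, 0, 0], [0, 0, 3], -1], [[0, 0, 0], [0, 0, 3], -1]]'

```text
time_s: 4.95
tcp_pos: [554.1, -112.7, -3.4]
orientation: [-0.0, 0.701, 0.713, -0.0]
ft_force: [-0.2, 0.5, 0.4]
opening: 0.1
```

Call:
drive_tool --rows '[[[0, 0, 0], [0, 0, 2], -1], [[0, 0, 0], [0, 0, 4], -1], [[0, 0, 0], [0, 0, 6], -1], [[0, 0, 0], [0, 0, 7], -1], [[0, 0, 0], [0, 0, 8], -1], [[0, 0, 0], [0, 0, 8], -1]]'

```text
time_s: 5.45
tcp_pos: [554.1, -112.7, -11.4]
orientation: [-0.0, 0.701, 0.713, -0.0]
ft_force: [0.7, 0.4, 0.2]
opening: 0.1
```

```bash
python3 look.py side c 180 190 120 90
```

```text
5.45 [ 554.1 -112.7  -11.4] loc [-174.8    0.   -11.4] F [0.7 0.4 0.2] open 0.1
```

View pics/side_c.png

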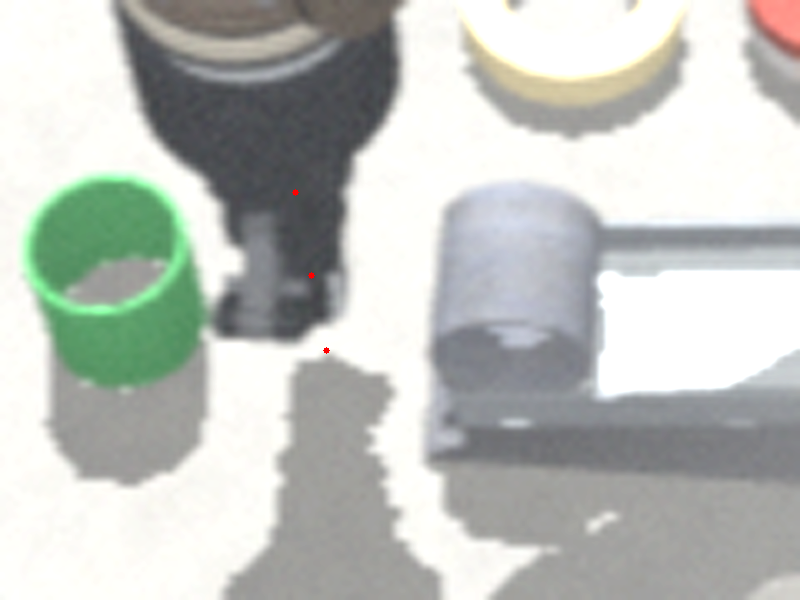

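Call:
drive_tool --rows '[[[0, 0, 0], [0, 0, 2], -1], [[0, 0, 0], [0, 0, 3], -1], [[0, 0, 0], [0, 0, 4], -1], [[0, 0, 0], [0, 0, 4], -1]]'

```text
time_s: 5.83
tcp_pos: [554.1, -112.7, -15.4]
orientation: [-0.0, 0.701, 0.713, -0.0]
ft_force: [0.6, 0.6, -0.8]
opening: -0.5
```

Call:
drive_tool --rows '[[[0, 0, 0], [0, 0, 1], -1], [[0, 0, 0], [0, 0, 2], -1], [[0, 0, 0], [0, 0, 2], -1]]'

```text
time_s: 6.08
tcp_pos: [554.1, -112.7, -17.3]
orientation: [-0.0, 0.701, 0.713, -0.0]
ft_force: [0.0, -0.6, 0.5]
opening: -0.0
```

```bash
python3 look.py side d 190 200 80 60
```

```text
6.08 [ 554.1 -112.7  -17.3] loc [-174.8   -0.   -17.3] F [ 0.  -0.6  0.5] open -0.0
```

View pics/side_d.png

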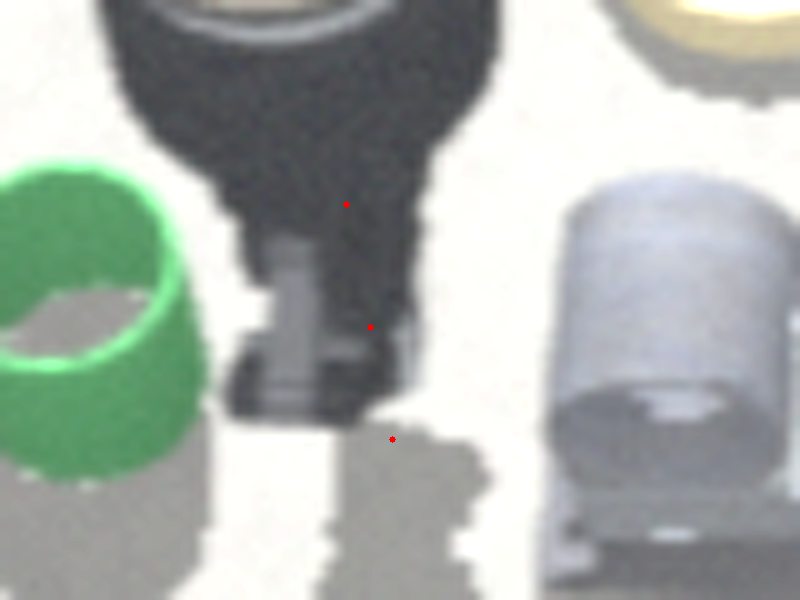

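```bash
cat >> h.py <<'E'
def unproj(n,uv,z):
    return least_squares(lambda p:proj(n,[p[0],p[1],z])[0]-uv,[550,0]).x
E
python3 - <<'E'
from h import *
for u in [(230,412),(360,427),(405,388),(240,360),(300,425)]:
    print(u,unproj("side",np.array(u)/10+[190,200],3).round(1))
# green ring right edge at bench
for u in [(205,400),(70,478),(165,440)]: print('green',unproj("side",np.array(u)/10+[190,200],0).round(1))
E
```

```text
(230, 412) [ 562.4 -144.1]
(360, 427) [ 563.6 -115.4]
(405, 388) [ 553.2 -107.1]
(240, 360) [ 549.4 -144.1]
(300, 425) [ 564.2 -128.4]
green [ 558.4 -150.6]
green [ 579.9 -176.4]
green [ 568.9 -157.6]
```

Call:
drive_tool --rows '[[[0, 0, 0], [0, 0, -10], -1], [[0, 0, 0], [0, 0, -20], -1], [[0, 0, 0], [0, 0, -27], -1], [[0, 0, 0], [6, 0, -27], -1], [[0, 0, 0], [12, 0, -27], -1], [[0, 0, 0], [17, 0, -27], -1], [[0, 0, 0], [21, 0, -27], -1], [[0, 0, 0], [24, 0, -27], -1], [[0, 0, 0], [24, 0, -27], -1]]'

```text
time_s: 6.88
tcp_pos: [553.4, -87.8, 9.4]
orientation: [-0.001, 0.701, 0.713, -0.0]
ft_force: [-0.2, 0.3, -0.2]
opening: -0.0
```

```bash
python3 look.py side e 190 190 120 90
```

```text
6.88 [553.4 -87.8   9.4] loc [-149.9    0.3    9.4] F [-0.2  0.3 -0.2] open -0.0
```

View pics/side_e.png

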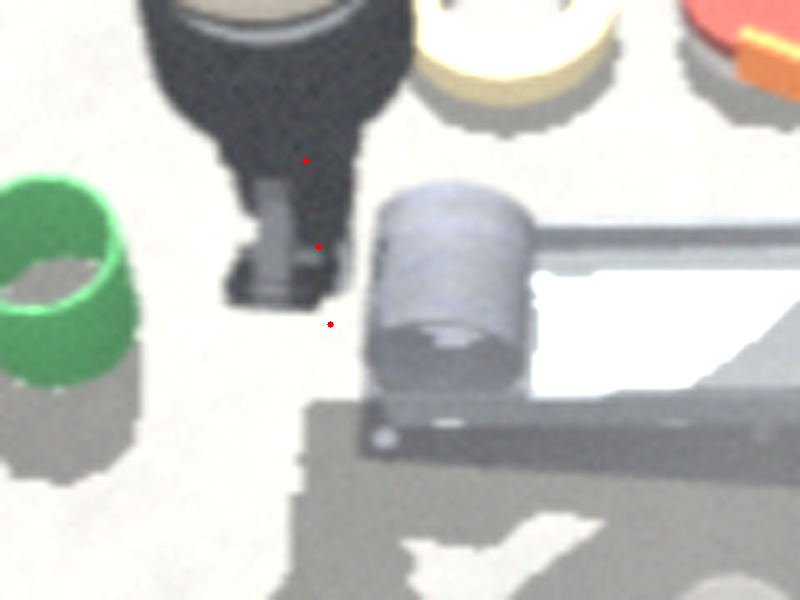

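Call:
drive_tool --rows '[[[0, 0, 0], [2, 0, 0], -1], [[0, 0, 0], [4, 0, 0], -1], [[0, 0, 0], [6, 0, 0], -1], [[0, 0, 0], [8, 0, 0], -1], [[0, 0, 0], [10, 0, -0.5], -1], [[0, 0, 0], [12, 0, -1], -1], [[0, 0, 0], [14, 0, -1.5], -1], [[0, 0, 0], [16, 0, -1.5], -1], [[0, 0, 0], [18, 0, -2], -1], [[0, 0, 0], [20, 0, -2], -1], [[0, 0, 0], [22, 0, -2.5], -1], [[0, 0, 0], [24, 0, -3], -1], [[0, 0, 0], [26, 0, -3], -1]]'

```text
time_s: 8.02
tcp_pos: [555.2, -63.8, 14.6]
orientation: [0.002, 0.701, 0.713, 0.001]
ft_force: [-0.1, -3.5, 3.5]
opening: 0.2
```

```bash
python3 look.py side f 190 190 120 90
```

```text
8.02 [555.2 -63.8  14.6] loc [-126.    -1.9   14.6] F [-0.1 -3.5  3.5] open 0.2
```

View pics/side_f.png

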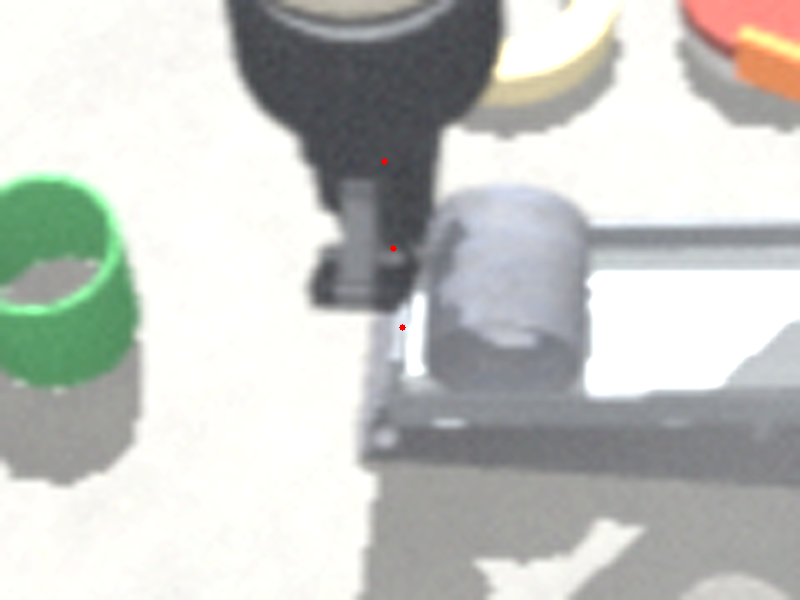

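Run:
```python
from h import *
o=r.observe();print(o['ft_force'].round(1),o['torque'].round(2),loc(o['tcp_pos']),go((-100,0,14)))
for z in(19,25,30,35,45):
    print(z,((proj("side",[[568,-70,z],[555,-64,z]])-[190,190])*6.667).round(0).tolist())
print(((proj("side",W(P,[(-95,0,42.6),(-121,0,42)]))-[190,190])*6.667).round())
```

```text
[ 0.1 -0.9  0.8] [-0.13 -0.02  0.06] [-124.9   -1.1   13.9] (array([24.9, -1.1, -0.1]), array([ 0.12,  0.02, -0.05]))
19 [[374.0, 351.0], [398.0, 317.0]]
25 [[373.0, 342.0], [397.0, 308.0]]
30 [[372.0, 334.0], [396.0, 300.0]]
35 [[371.0, 327.0], [395.0, 292.0]]
45 [[369.0, 311.0], [393.0, 276.0]]
[[493. 282.]
 [411. 277.]]
```

Call:
drive_tool --rows '[[[0, 0, 0], [0, 0, 0], -1], [[0, 0, 0], [0, 0, 0], -1]]'

```text
time_s: 8.23
tcp_pos: [553.6, -62.8, 12.9]
orientation: [0.0, 0.701, 0.713, 0.0]
ft_force: [0.5, -3.1, 3.6]
opening: 0.0
```

Call:
drive_tool --rows '[[[0, 0, 0], [2, 0, 0], -1], [[0, 0, 0], [4, 0, 0], -1], [[0, 0, 0], [6, 0, 0], -1], [[0, 0, 0], [8, 0, 0], -1], [[0, 0, 0], [10, 0, 0], -1], [[0, 0, 0], [12, 0, 0], -1], [[0, 0, 0], [14, 0, -0.5], -1], [[0, 0, 0], [16, 0, -0.5], -1], [[0, 0, 0], [18, 0, -1], -1], [[0, 0, 0], [20, 0, -1], -1], [[0, 0, 0], [22, 0, -1], -1], [[0, 0, 0], [24, 0, -1.5], -1], [[0, 0, 0], [26, 0, -2], -1], [[0, 0, 0], [28, 0, -2], -1], [[0, 0, 0], [30, 0, -2], -1]]'

```text
time_s: 9.48
tcp_pos: [553.2, -32.7, 15.1]
orientation: [0.0, 0.701, 0.713, 0.0]
ft_force: [-0.2, -2.7, 2.3]
opening: -0.1
```

```bash
python3 look.py side g 200 190 120 90
```

```text
9.48 [553.2 -32.7  15.1] loc [-94.8  -0.5  15.1] F [-0.2 -2.7  2.3] open -0.1
```

View pics/side_g.png

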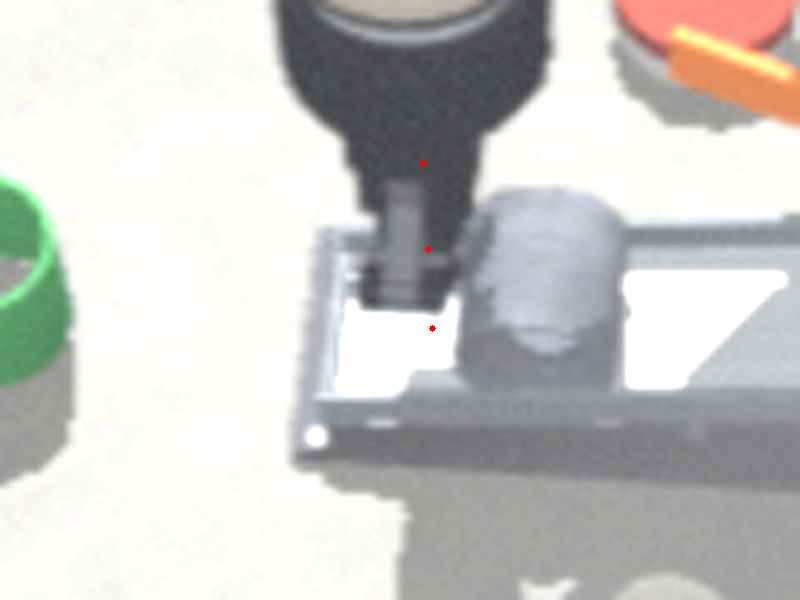

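Call:
drive_tool --rows '[[[0, 0, 0], [2, 0, 0], -1], [[0, 0, 0], [4.5, 0, -0.5], -1], [[0, 0, 0], [7, 0, -1], -1], [[0, 0, 0], [10, 0, -1.5], -1], [[0, 0, 0], [13, 0, -2], -1], [[0, 0, 0], [16, 0, -2.5], -1], [[0, 0, 0], [19, 0, -3], -1], [[0, 0, 0], [22, 0, -3.5], -1], [[0, 0, 0], [25, 0, -4], -1], [[0, 0, 0], [28, 0, -4.5], -1], [[0, 0, 0], [31, 0, -5], -1], [[0, 0, 0], [34, 0, -5.5], -1], [[0, 0, 0], [37, 0, -6], -1], [[0, 0, 0], [40, 0, -6.5], -1], [[0, 0, 0], [43, 0, -7], -1], [[0, 0, 0], [46, 0, -7.5], -1], [[0, 0, 0], [49, 0, -8], -1], [[0, 0, 0], [52, 0, -8.5], -1], [[0, 0, 0], [55, 0, -9], -1], [[0, 0, 0], [57, 0, -9], -1]]'

```text
time_s: 11.2
tcp_pos: [552.1, 24.6, 24.1]
orientation: [0.0, 0.701, 0.713, 0.0]
ft_force: [0.2, -3.1, 2.7]
opening: -0.3
```

```bash
python3 look.py side h 230 170 160 120
```

```text
11.2 [552.1  24.6  24.1] loc [-37.5  -0.3  24.1] F [ 0.2 -3.1  2.7] open -0.3
```

View pics/side_h.png

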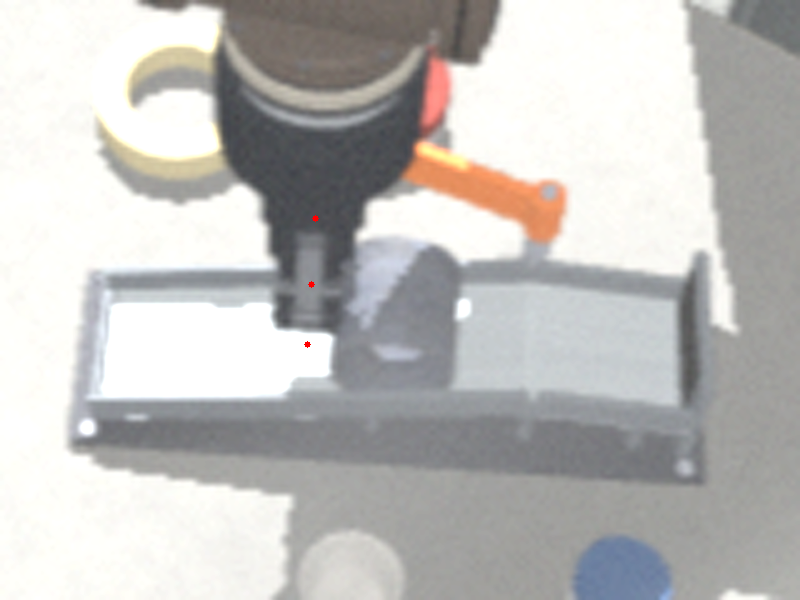

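Call:
drive_tool --rows '[[[0, 0, 0], [2, 0, 0], -1], [[0, 0, 0], [4.5, 0, -0.5], -1], [[0, 0, 0], [7, 0, -1], -1], [[0, 0, 0], [10, 0, -1.5], -1], [[0, 0, 0], [13, 0, -2], -1], [[0, 0, 0], [16, 0, -2.5], -1], [[0, 0, 0], [19, 0, -3], -1], [[0, 0, 0], [22, 0, -3.5], -1], [[0, 0, 0], [25, 0, -4], -1], [[0, 0, 0], [28, 0, -4.5], -1], [[0, 0, 0], [31, 0, -5], -1], [[0, 0, 0], [34, 0, -5.5], -1], [[0, 0, 0], [36.5, 0, -6], -1], [[0, 0, 0], [39, 0, -6.5], -1], [[0, 0, 0], [41, 0, -6.5], -1], [[0, 0, 0], [43, 0, -7], -1], [[0, 0, 0], [44.5, 0, -7], -1], [[0, 0, 0], [46, 0, -7.5], -1]]'

```text
time_s: 12.75
tcp_pos: [551.1, 70.3, 31.3]
orientation: [-0.0, 0.701, 0.713, -0.0]
ft_force: [-0.1, -3.5, 2.0]
opening: -0.4
```

```bash
python3 look.py side i 230 170 160 120
```

```text
12.75 [551.1  70.3  31.3] loc [ 8.2 -0.2 31.3] F [-0.1 -3.5  2. ] open -0.4
```

View pics/side_i.png

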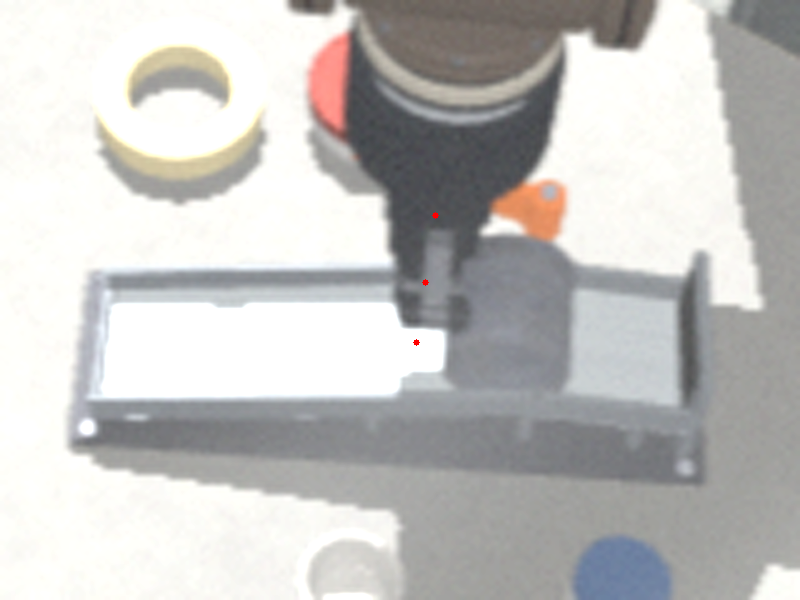

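Call:
drive_tool --rows '[[[0, 0, 0], [1, 0, 0], -1], [[0, 0, 0], [2, 0, 0], -1], [[0, 0, 0], [3, 0, 0], -1], [[0, 0, 0], [4, 0, 0], -1], [[0, 0, 0], [5, 0, 0], -1], [[0, 0, 0], [6, 0, 0], -1], [[0, 0, 0], [7, 0, 0], -1], [[0, 0, 0], [8, 0, 0], -1], [[0, 0, 0], [9, 0, 0], -1], [[0, 0, 0], [10, 0, 0], -1], [[0, 0, 0], [11, 0, 0], -1], [[0, 0, 0], [12, 0, 0], -1], [[0, 0, 0], [13, 0, 0], -1], [[0, 0, 0], [14, 0, 0], -1], [[0, 0, 0], [15, 0, 0], -1], [[0, 0, 0], [16, 0, 0], -1]]'

```text
time_s: 14.13
tcp_pos: [551.0, 86.3, 31.4]
orientation: [-0.0, 0.701, 0.713, 0.0]
ft_force: [-0.3, -0.0, 0.7]
opening: -0.1
```

```bash
python3 look.py side j 230 170 160 120
```

```text
14.13 [551.   86.3  31.4] loc [24.2 -0.3 31.4] F [-0.3 -0.   0.7] open -0.1
```

View pics/side_j.png

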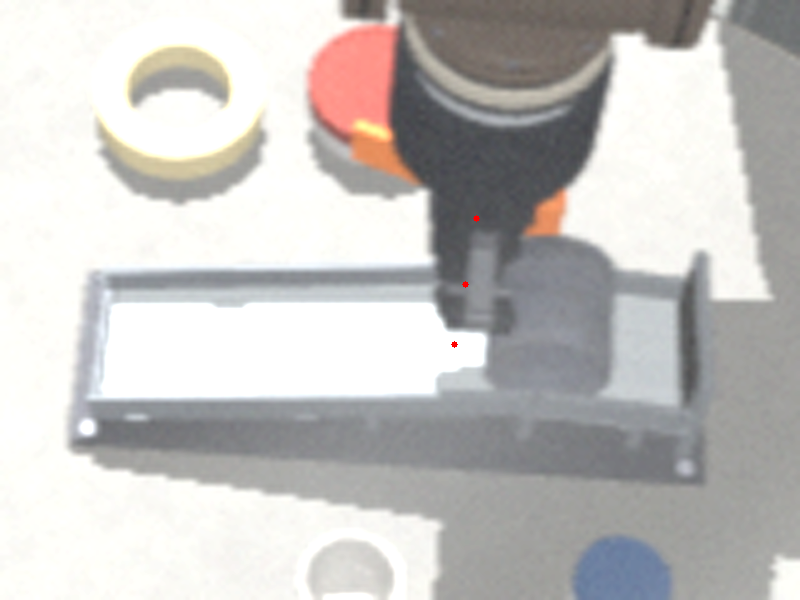

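Call:
drive_tool --rows '[[[0, 0, 0], [1.5, 0, 0], -1], [[0, 0, 0], [3, 0, 0], -1], [[0, 0, 0], [4.5, 0, 0], -1], [[0, 0, 0], [6, 0, 0], -1], [[0, 0, 0], [7.5, 0, 0.5], -1], [[0, 0, 0], [9, 0, 0.5], -1], [[0, 0, 0], [10.5, 0, 1], -1], [[0, 0, 0], [12, 0, 1], -1], [[0, 0, 0], [13.5, 0, 1], -1], [[0, 0, 0], [15, 0, 1], -1], [[0, 0, 0], [16.5, 0, 1.5], -1], [[0, 0, 0], [18, 0, 1.5], -1], [[0, 0, 0], [19.5, 0, 1.5], -1], [[0, 0, 0], [21, 0, 1.5], -1], [[0, 0, 0], [22, 0, 1.5], -1], [[0, 0, 0], [23, 0, 1.5], -1]]'

```text
time_s: 15.52
tcp_pos: [550.6, 109.3, 29.9]
orientation: [-0.0, 0.701, 0.713, -0.0]
ft_force: [0.4, 1.2, 0.2]
opening: -0.1
```

```bash
python3 look.py side k 230 170 160 120
```

```text
15.52 [550.6 109.3  29.9] loc [47.2 -0.3 29.9] F [0.4 1.2 0.2] open -0.1
```

View pics/side_k.png

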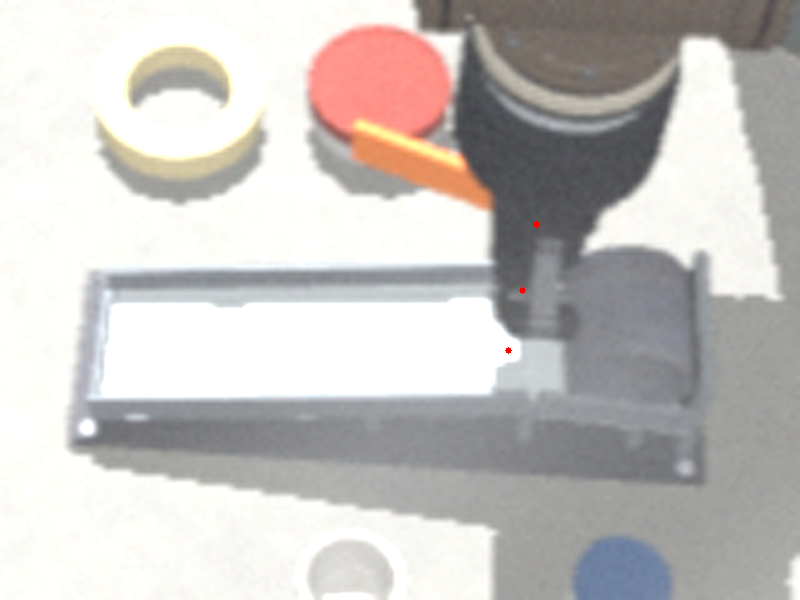

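Call:
drive_tool --rows '[[[0, 0, 0], [-2, 0, 0], -1], [[0, 0, 0], [-6, 0, 0], -1], [[0, 0, 0], [-12, 0, 0], -1], [[0, 0, 0], [-20, 0, -3], -1], [[0, 0, 0], [-28, 0, -15], -1], [[0, 0, 0], [-35, 0, -40], -1], [[0, 0, 0], [-42, 0, -75], -1], [[0, 0, 0], [-50, -20, -85], -1], [[0, 0, 0], [-50, -50, -85], -1], [[0, 0, 0], [-50, -80, -85], -1], [[0, 0, 0], [-50, -105, -85], -1], [[0, 0, 0], [-50, -110, -85], -1], [[0, 0, 0], [-50, -110, -85], -1]]'

```text
time_s: 16.65
tcp_pos: [440.6, 56.9, 115.7]
orientation: [0.001, 0.701, 0.713, 0.0]
ft_force: [0.5, -0.5, 0.3]
opening: 0.0
```

```bash
python3 look.py side l 230 150 160 120; python3 look.py top l 160 130 180 135
```

```text
16.65 [440.6  56.9 115.7] loc [ -3.3 110.6 115.7] F [ 0.5 -0.5  0.3] open 0.0
16.7 [442.   56.8 116.1] loc [ -3.4 109.1 116.1] F [0.7 0.8 0.4] open 0.2
```

View pics/side_l.png

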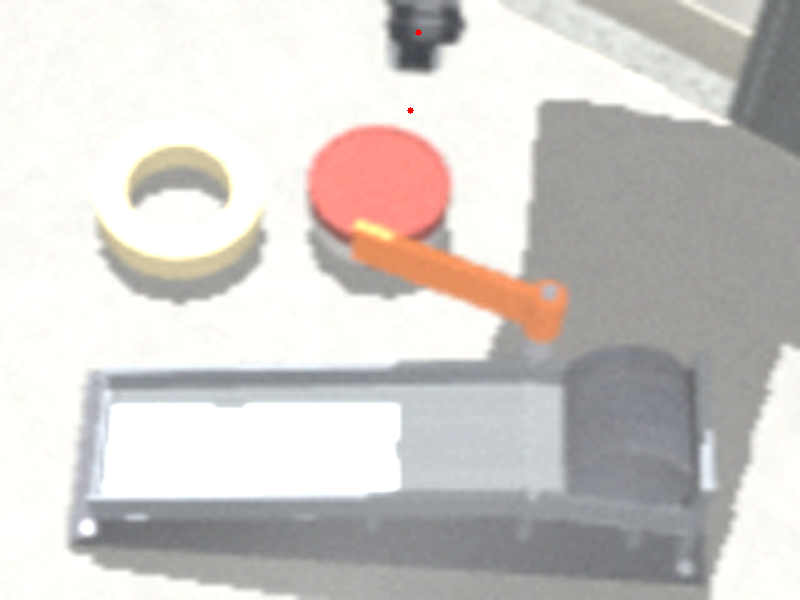

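View pics/top_l.png

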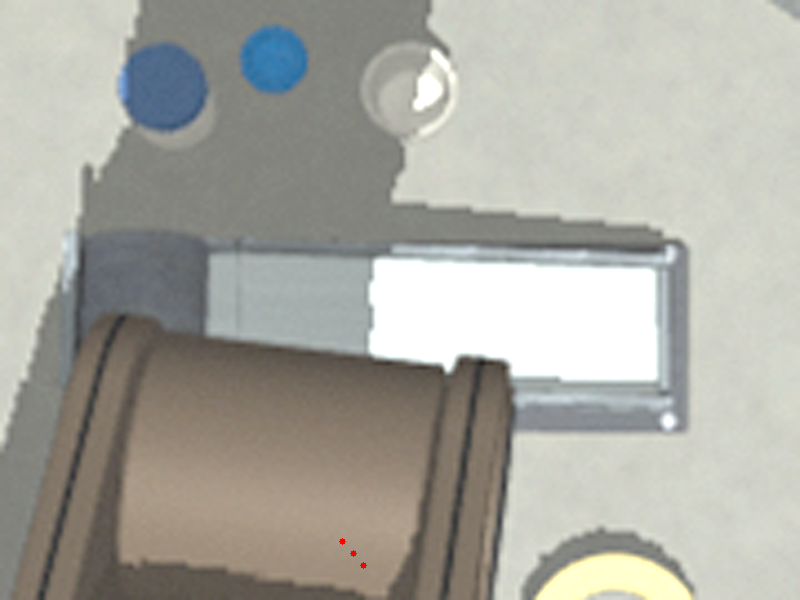

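Run:
```python
from h import *
t=np.array([441.5,57,116])
for dx in(0,9,14):
  for dz in(15,20,25,30): print(dx,dz,((proj("side",t+[dx,0,dz])[0]-[230,150])*5).round())
```

```text
0 15 [411.  86.]
0 20 [411.  79.]
0 25 [412.  71.]
0 30 [413.  63.]
9 15 [410. 104.]
9 20 [410.  96.]
9 25 [411.  88.]
9 30 [412.  81.]
14 15 [409. 113.]
14 20 [410. 106.]
14 25 [411.  98.]
14 30 [412.  90.]
```

Run:
```python
from h import *
pv=np.array([56,46.]);rho=60
for th in np.arange(0,1.66,.1):
    d=np.array([-np.cos(th),-np.sin(th)]);n=np.array([np.sin(th),-np.cos(th)])
    c=pv+rho*d-3*n-[11,-14]; s=c-[-15,63]
    print(round(th,2),c.round(1),'shift',s[0].round(1),(-s[1]).round(1))
print(go((-3,109,36)))
```

```text
0.0 [-15.  63.] shift 0.0 -0.0
0.1 [-15.  57.] shift 0.0 6.0
0.2 [-14.4  51. ] shift 0.6 12.0
0.3 [-13.2  45.1] shift 1.8 17.9
0.4 [-11.4  39.4] shift 3.6 23.6
0.5 [-9.1 33.9] shift 5.9 29.1
0.6 [-6.2 28.6] shift 8.8 34.4
0.7 [-2.8 23.6] shift 12.2 39.4
0.8 [ 1. 19.] shift 16.0 44.0
0.9 [ 5.4 14.9] shift 20.4 48.1
1.0 [10.1 11.1] shift 25.1 51.9
1.1 [15.1  7.9] shift 30.1 55.1
1.2 [20.5  5.2] shift 35.5 57.8
1.3 [26.1  3. ] shift 41.1 60.0
1.4 [31.8  1.4] shift 46.8 61.6
1.5 [37.8  0.4] shift 52.8 62.6
1.6 [43.8 -0.1] shift 58.8 63.1
(array([ 0.4, -0.8, 80.1]), array([ 0.16,  0.02, -0.07]))
```

Call:
drive_tool --rows '[[[0, 0, 0], [0, 0, 20], -1], [[0, 0, 0], [-4, 0, 40], -1], [[0, 0, 0], [-8, 0, 60], -1], [[0, 0, 0], [-12, 0, 75], -1], [[0, 0, 0], [-12, 5, 80], -1], [[0, 0, 0], [-12, 10, 80], -1], [[0, 0, 0], [-12, 14, 80], -1], [[0, 0, 0], [-12, 18, 80], -1], [[0, 0, 0], [-12, 22, 80], -1], [[0, 0, 0], [-12, 26, 80], -1], [[0, 0, 0], [-12, 30, 80], -1], [[0, 0, 0], [-12, 34, 80], -1], [[0, 0, 0], [-12, 38, 80], -1], [[0, 0, 0], [-12, 42, 80], -1], [[0, 0, 0], [-12, 46, 80], -1], [[0, 0, 0], [-12, 46, 80], -1]]'

```text
time_s: 18.08
tcp_pos: [488.6, 46.1, 35.1]
orientation: [0.0, 0.701, 0.713, 0.0]
ft_force: [0.1, 0.7, 0.1]
opening: -0.2
```

```bash
python3 look.py side m 230 150 160 120
```

```text
18.08 [488.6  46.1  35.1] loc [-14.9  62.8  35.1] F [0.1 0.7 0.1] open -0.2
```

View pics/side_m.png

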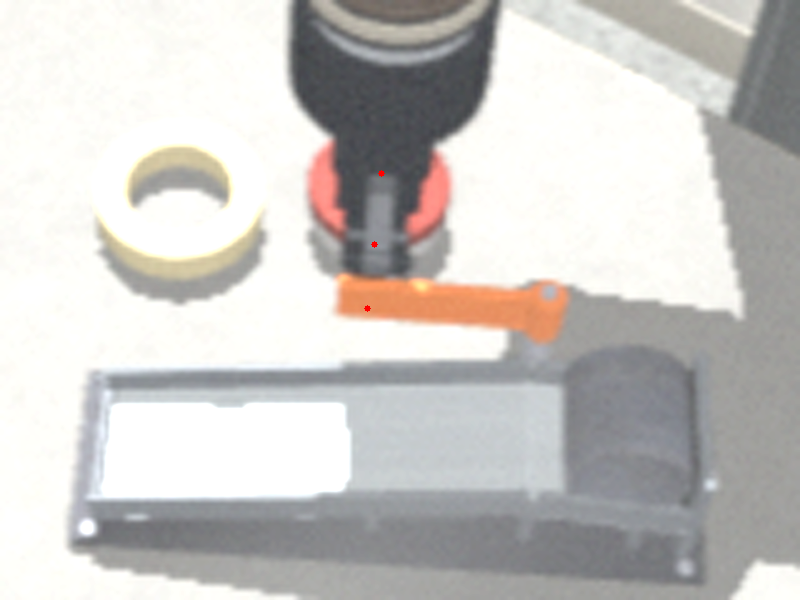

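Call:
drive_tool --rows '[[[0, 0, 0], [0, 3, 0], -1], [[0, 0, 0], [0, 6, 0], -1], [[0, 0, 0], [0.5, 10, 0], -1], [[0, 0, 0], [1, 14, 0], -1], [[0, 0, 0], [2, 18, 0], -1], [[0, 0, 0], [3.5, 23, 0], -1], [[0, 0, 0], [5, 27, 0], -1], [[0, 0, 0], [7, 31, 0], -1], [[0, 0, 0], [9, 35, 0], -1], [[0, 0, 0], [12, 39, 0], -1], [[0, 0, 0], [15, 43, 0], -1], [[0, 0, 0], [18, 46, 0], -1], [[0, 0, 0], [21.5, 49, 0], -1], [[0, 0, 0], [25, 52, 0], -1], [[0, 0, 0], [28, 54, 0], -1], [[0, 0, 0], [32, 56, 0], -1], [[0, 0, 0], [36, 58, 0], -1], [[0, 0, 0], [40, 60, 0], -1], [[0, 0, 0], [44, 61, 0], -1], [[0, 0, 0], [47, 62, 0], -1]]'

```text
time_s: 19.8
tcp_pos: [549.1, 94.7, 35.0]
orientation: [0.0, 0.701, 0.713, 0.0]
ft_force: [1.0, -0.1, -0.8]
opening: 0.1
```

```bash
python3 look.py side n 230 150 160 120
```

```text
19.8 [549.1  94.7  35. ] loc [32.6  1.4 35. ] F [ 1.  -0.1 -0.8] open 0.1
```

View pics/side_n.png

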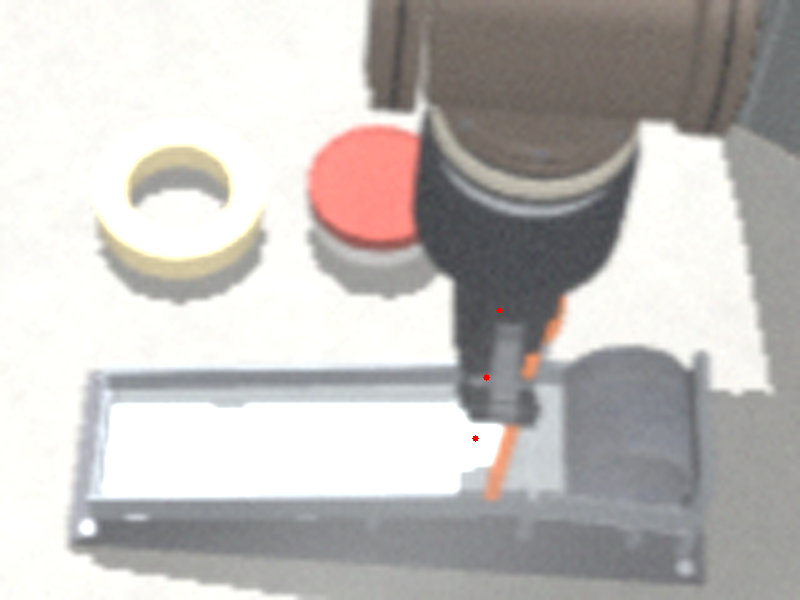

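Call:
drive_tool --rows '[[[0, 0, 0], [2, 0.5, 0], -1], [[0, 0, 0], [4, 1, 0], -1], [[0, 0, 0], [6, 1, 0], -1], [[0, 0, 0], [7.5, 1, 0], -1], [[0, 0, 0], [9, 1, 0], -1], [[0, 0, 0], [10, 1, 0], -1], [[0, 0, 0], [10.5, 1, 0], -1], [[0, 0, 0], [10.5, 1, 0], -1]]'

```text
time_s: 20.52
tcp_pos: [549.6, 104.8, 34.9]
orientation: [-0.0, 0.701, 0.713, 0.0]
ft_force: [0.4, -0.0, 0.3]
opening: -0.2
```

```bash
python3 look.py side o 230 150 160 120
```

```text
20.52 [549.6 104.8  34.9] loc [42.8  0.8 34.9] F [ 0.4 -0.   0.3] open -0.2
```

View pics/side_o.png

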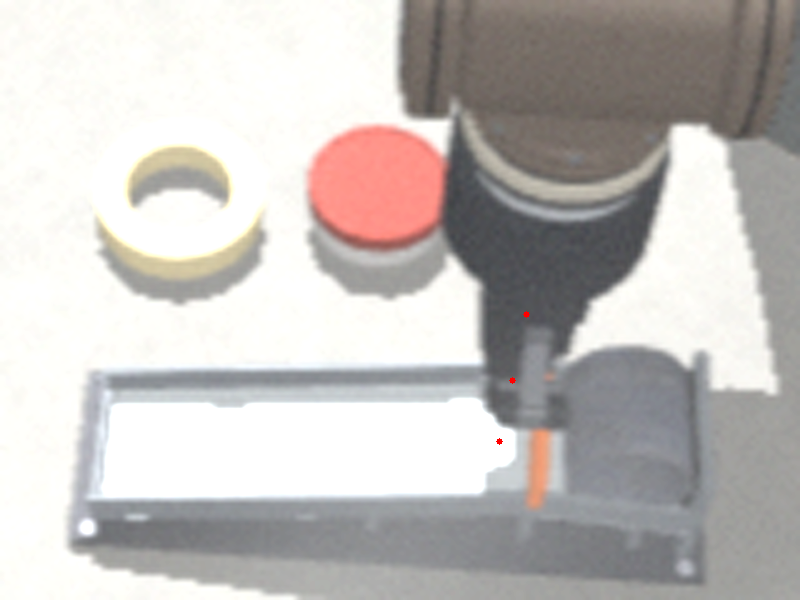

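Nearly across; no force yet. I'll keep pushing in small steps until it stops at the limit.

Call:
drive_tool --rows '[[[0, 0, 0], [1, 0, 0], -1], [[0, 0, 0], [2, 0, 0], -1], [[0, 0, 0], [3, 0, 0], -1], [[0, 0, 0], [3, 0, 0], -1]]'

```text
time_s: 20.9
tcp_pos: [549.6, 106.8, 34.9]
orientation: [0.001, 0.701, 0.713, -0.001]
ft_force: [0.7, -4.6, 0.3]
opening: 0.0
```

Call:
drive_tool --rows '[[[0, 0, 0], [1, 0, 0], -1], [[0, 0, 0], [1, 0, 0], -1], [[0, 0, 0], [1, 0, 0], -1]]'

```text
time_s: 21.15
tcp_pos: [549.6, 106.8, 34.9]
orientation: [0.001, 0.701, 0.713, -0.001]
ft_force: [0.2, -8.2, -0.1]
opening: -0.2
```

The TCP did not advance and the force rose, so the keeper is at its limit. Backing off, lifting and moving clear.

Call:
drive_tool --rows '[[[0, 0, 0], [-3, 0, 0], -1], [[0, 0, 0], [-8, 0, 0], -1], [[0, 0, 0], [-16, 0, 0], -1], [[0, 0, 0], [-26, 0, -10], -1], [[0, 0, 0], [-36, 0, -35], -1], [[0, 0, 0], [-50, 0, -70], -1], [[0, 0, 0], [-80, 0, -105], -1], [[0, 0, 0], [-115, 0, -130], -1], [[0, 0, 0], [-150, 0, -140], -1], [[0, 0, 0], [-185, 0, -140], -1], [[0, 0, 0], [-220, 0, -140], -1], [[0, 0, 0], [-250, 0, -140], -1], [[0, 0, 0], [-250, 0, -140], -1], [[0, 0, 0], [-250, 0, -140], -1]]'

```text
time_s: 22.32
tcp_pos: [553.5, -143.2, 175.6]
orientation: [0.0, 0.702, 0.712, 0.0]
ft_force: [-0.8, -0.2, -0.5]
opening: -0.1
```

```bash
python3 look.py side p 230 150 160 120; python3 look.py top p 160 130 180 135; cp pics/top_p_full.png pics/topfull.png
```

```text
22.32 [ 553.5 -143.2  175.6] loc [-205.3    1.1  175.6] F [-0.8 -0.2 -0.5] open -0.1
22.37 [ 553.5 -141.9  175.4] loc [-204.     1.1  175.4] F [ 0.8  0.2 -0.5] open 0.0
```

View pics/side_p.png

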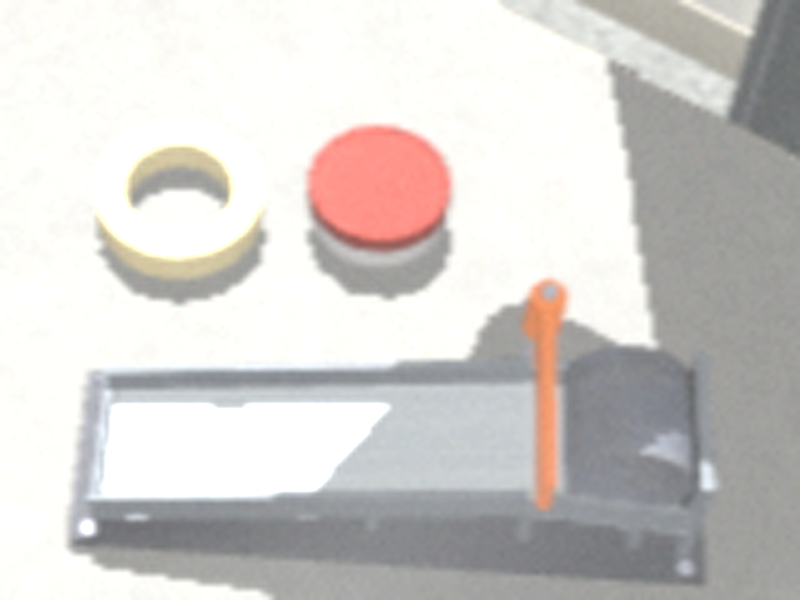

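View pics/top_p.png

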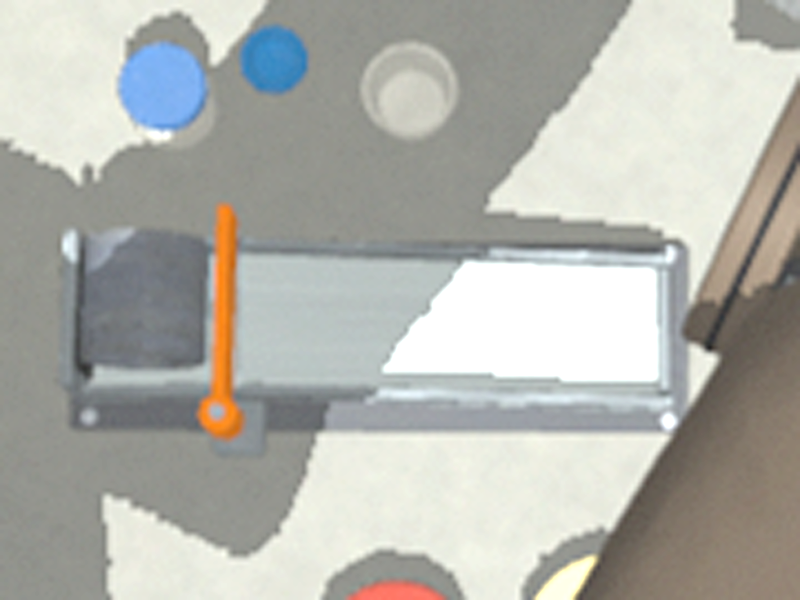

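View pics/side_p_full.png

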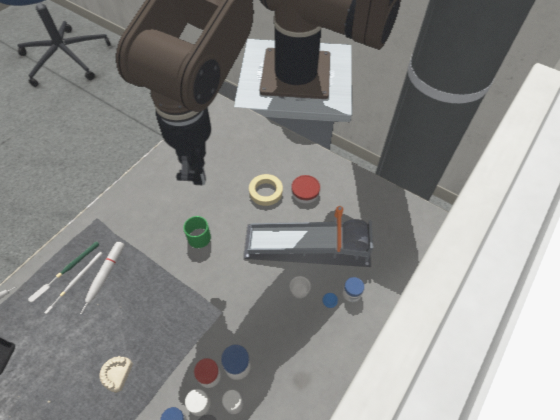

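The ring rests against the stop at top (143,300) in the crop, and the keeper is square across behind it from (220,412) to (226,210). The other objects look unmoved.

Run:
```python
from workcell import r
print(r.sign_off())
```

```text
the job is handed in; nothing more can be done
None
```

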